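# Load a gauge body on a tray and slide it into the leak-test rack

## Robot

A 7-joint arm with a two-finger parallel gripper is mounted at the origin on the work surface. World frame = base frame: x ahead of the robot, y to its left, z up, the work surface at z = 0. Lengths are in m, angles in rad, forces in N, time in s.
With the tool pointing down it reaches from about 0.425 to 0.875 m from the base axis. Payload 9.9 kg.
Tool frame: the origin (TCP) lies at the very end of the fingers, on their centre line; the grasp point (between the pads) lies 19 mm behind it; z points along the fingers, y is the line along which they close (so a half turn about z gives the same grasp; the last joint's range is limited). The gripper opens to 85 mm and grips with 20 to 120 N. Pads are 22 mm wide; open, the fingers measure 114 mm over their backs; the gripper's body (76 mm by 85 mm) begins 54 mm behind the grasp point. The pads swing forward as they close: fully open they stand 13 mm farther back than shut.
Start: joints at [-0.084, 0.576, 0.025, 1.437, -0.015, 1.129, -0.057], TCP at [0.675, 0, 0.206] pointing down, gripper open.
Joint ranges: [-2.76, 2.76], [-0.34, 2.15], [-1.52, 1.57], [0.19, 2.46], [-1.09, 4.23], [0.17, 1.99], [-2.82, 2.82]. Speed limits (rad/s): [2.22, 2.22, 3.01, 3.01, 3.14, 3.14, 3.14].

## Interface

Orientations are given as a rotation vector (axis times angle).
In Python, from rig import readout, cams, job gives the robot as it stands.
- The arm moves only by the tool arm_command, never from a script. Its argument "targets" is a list of rows, each a list of 7 numbers: the shift along the tool's x, y, z scaled (see below), then the turn, a rotation vector about the tool's x, y, z scaled (see below), then the opening, from -1 (shut) to 1 (fully open). A call has 1 to 5 rows; each row is the pose to reach, as a shift and turn from the pose commanded when the call began, along the tool's axes at that moment; what a row does not reach only later rows make up. The controller multiplies each number of a shift by 30 cm and each number of a turn by pi/4 rad. A row lasts 1/8 s, in which the tool goes at most 62.5 mm and 10.7 degrees, less where a joint would pass 70% of its speed; a pose out of reach is approached as far as the arm can. A call with a number of a shift or a turn outside -1 to 1 is refused whole. A call with a gripper value outside its range is refused whole. The fingers move at their own pace and stop on an object; "newtons" is the grip in N (left out, the last holds). Time passes only in rows, so rows that repeat a pose let the fingers close. It gives the time, the measured TCP pose, the force, the opening and the grip force at its end, in the units of the state.
- readout.read_state(): the state, without advancing time (a new reading comes with each control period).
- cams.snapshot(name): name is "scene" or "side" or "wrist"; returns a dict with "img" (400x640x3 uint8, red, green, blue), "range_z" (400x640 float32, m along the optical axis (not along the pixel's ray), 0 where there is no reading), "intrinsics" (3x3 intrinsics, pixels), "R" (3x3) and "t" (3): a world point X has camera coordinates R X + t. Camera axes: x right, y down, z forward; pixel columns grow to the right and rows downward; lengths in m; the calibration is good to about 2 mm. The wrist camera is an equidistant fisheye: a pixel r from the principal point sees the ray r / f radians off the axis. A picture is of the moment at which its call begins.
- job.job_done(): hands the job in; it is judged then, once.
The state is a dict: "t": time; "joint_pos": joint angles; "joint_velocities": joint speeds; "effort": joint torques, N m; "eef_pos": TCP position; "tool_rot": TCP orientation; "contact_force": force on the tool from outside, world axes, zero at the start; "wrist_torque": the same for the moment, N m; "opening": finger opening in m; "finger_force": force on a finger pad.
Only numpy, scipy, OpenCV 4.12 (cv2) and the standard library are available. Lean on these libraries where they do the work, as an engineer would, in place of code of your own. Each camera call takes 0.05 s, during which the arm holds its last target. There are 200 camera calls.

## Task

Lay the loose aluminium gauge body gently, lengthwise and flat, in the empty red-handled tray. Carry the loaded tray, kept level, to the rack's bare landing in front of the free bay (the one with the green tag and green floor strip), set it down there nose to the bay and let go of it. Then slide it in until its nose is against the stop at the bay's end and it is fully home, and leave the full black-handled tray, the D-rings, the pin vise and the acrylic gate alone.

Things in the scene. Friction and masses are not known exactly. Their poses are not given: they have to be found in the camera images.
- gauge: the loose dull aluminium gauge body, a round case 52 mm across, 38 mm high, white dial on top, hose neck 14 mm thick (axis 14 mm above the underside) reaching along +x to 52 mm from the case's axis; 0.2 kg. Origin: centre of the case's underside; z up. Stands dial up on the bench at the left.
- tray: the empty red-handled steel tray: open pan 140 mm long (x), 68 wide (y), 16 high, walls and floor 3 mm thick; 0.28 kg. Origin: centre of the pan's underside; +x towards its plain nose (at 70 mm), z up. Lift it by gripping across its 68 mm width at the middle; lifted by the handle it droops.
- tray_handle (a point): middle of the tray's handle, an upright red fin for sliding it: 10 mm thick (tray y), 30 mm long (tray x), from 2 to 48 mm above the tray's underside. This point is 98 mm behind the tray's origin (tray x = -98 mm, y = 0) and 25 mm above its underside.
- rack: fixed two-bay leak-test rack: grey plate 8 mm thick (the sliding floor), white walls, clear roof (top 64 mm above the bench). Origin: on the bench under the middle of the mouth line; +x is the slide-in direction. Bays centred at y = +52 and -52 mm, 72 mm wide, 52 high, from the mouth at x = 0 to the stop at x = 140 mm.
- rack_landing (a point): middle of the landing's top: the bare front part of the rack's plate, 155 mm long (rack x = -155 to 0 mm), 232 mm wide, 8 mm above the bench. Grey lead-ins 14 mm high flare from 72 to about 80 mm width over its last 22 mm before each mouth.
- bay_tag: the green tag at the roof edge and the green floor strip of the free bay (fixed). Origin: on the bay's floor in its middle, 8 mm above the bench, 70 mm inside the mouth; x is the slide-in direction, z up. The tray is fully home when its origin and axes coincide with these.
- full_tray: a like tray with a black handle, already home in the other bay with a gauge body in it: leave alone. Same origin and sizes as the red-handled tray.
- dring0: chrome cuff D-ring, 50 x 45 mm, 6 mm thick, lying on the bench: leave alone. Origin near its middle, underside.
- dring1: a second such D-ring: leave alone.
- dring2: a third such D-ring: leave alone.
- pin_vise: black steel pin vise, 100 mm long (x), 14 mm thick, lying on the bench: leave alone. Origin at its middle, underside.
- gate_edge (a point): top free corner of the hinged clear acrylic gate (400 mm long, orange top edge, 135 mm high) on the right of the bench: leave alone.
There are look-alikes about, which are no part of the job. Leave any blue or turquoise look-alike of the gauge alone.

How it is judged:
On the way, in this order (a step that is already met when the one before it is completed fails the run):
1. the gauge body lies flat and lengthwise in the tray, let go (x of gauge in the frame of tray between -0.045 and 0.045 m and y of gauge in the frame of tray between -0.012 and 0.012 m and z of gauge in the frame of tray between -0.001 and 0.007 m and angle between gauge's own z axis and vertical below 0.1 rad and contact force between the fingers and gauge below 0.1 N), for 0.2 s.
2. the loaded tray lies on the landing in front of the free bay, nose to the bay (pan at least 60 mm short of home, within 25 mm sideways and 15 degrees), let go (all of step 1 and z of tray in the frame of bay_tag between -0.004 and 0.004 m and x of tray in the frame of bay_tag between -0.175 and -0.06 m and y of tray in the frame of bay_tag between -0.025 and 0.025 m and angle between the x axis of tray and the x axis of bay_tag, either way round below 0.26 rad and x of bay_tag in the frame of tray above 0 m and contact force between the fingers and tray below 0.1 N), for 0.2 s.
At the end, for the whole second after the job is handed in: Red-handled tray flat in the free bay, within 4 mm of the end stop, 5 mm sideways and 3 degrees; the gauge body flat (under 0.1 rad) and lengthwise inside it, within 45 mm of its middle along and 12 mm across; all still and let go (x of tray in the frame of bay_tag between -0.004 and 0.004 m and y of tray in the frame of bay_tag between -0.005 and 0.005 m and z of tray in the frame of bay_tag between -0.004 and 0.004 m and angle between the x axis of tray and the x axis of bay_tag, either way round below 0.05 rad and x of gauge in the frame of tray between -0.045 and 0.045 m and y of gauge in the frame of tray between -0.012 and 0.012 m and z of gauge in the frame of tray between -0.001 and 0.007 m and angle between gauge's own z axis and vertical below 0.1 rad and linear speed of each of tray, gauge below 0.01 m/s and contact force between the fingers and tray below 0.1 N); the robot touches nothing.
It fails at once if the full tray is shifted by more than 15 mm (distance of full_tray from where it was at the start of the episode above 0.015 m).
It fails at once if a D-ring, the pin vise (more than 30 mm) or the gate's edge (more than 40 mm) is shifted (distance of any of dring0, dring1, dring2, pin_vise from where it was at the start of the episode above 0.03 m or distance of gate_edge from where it was at the start of the episode above 0.04 m).
It fails at once if the tray is tipped by more than 0.3 rad (angle between tray's own z axis and vertical above 0.3 rad).
It fails at once if the gauge body is tipped by more than 0.4 rad (angle between gauge's own z axis and vertical above 0.4 rad).
It fails at once if the gauge body is dropped or jolted in the tray (more than 45 N between them) (contact force between gauge and tray above 45 N).
It also fails if it takes over 64 s, if anything falls off the work surface, if the arm or the gripper's body presses on something with over 40 N, if the wrist force passes 120 N, or if a joint passes its speed limit or range.

## Working session

There is one attempt and no reset: what is moved stays moved. The work goes in short steps, Python scripts to look and compute and a tool call to move; the robot and the scene stay as the last step left them, time stands still between calls to the robot, and variables do not carry over. Pictures are saved under pics/ and viewed, at most 10 in all, crops included, and the job is handed in when it is done.

Besides the shell and the picture viewer there is one more tool, called after "Request:" as name([rows], argument=value, ...), one row to a line, values as JSON. arm_command: Moves the arm, as the interface text tells. Its arguments: {"type":"object","properties":{"targets":{"type":"array","items":{"type":"array","items":{"type":"number","minimum":-1,"maximum":1}}},"newtons":{"type":"number"}},"required":["targets"]}

```bash
mkdir -p pics; ls
python3 - <<'E'
from rig import readout,cams
import cv2,numpy as np,pickle
print(readout.read_state())
for n in ["scene","side","wrist"]:
    s=cams.snapshot(n); pickle.dump(s,open(f'{n}0.pkl','wb'))
    cv2.imwrite(f'pics/{n}0.png',s['img'][:,:,::-1]); print(n,s['intrinsics'].tolist(),s['R'].tolist(),s['t'].tolist())
E
```

```text
pics
{'t': 0.0, 'joint_pos': array([-0.08378775,  0.57654879,  0.02483736,  1.43790718, -0.01503059,
        1.12895466, -0.05648868]), 'joint_velocities': array([-0.0004697 ,  0.00063972, -0.00159177, -0.00038349,  0.00053648,
       -0.00017599, -0.00036147]), 'effort': array([ 1.10782021e-03, -7.65753937e+01,  2.25157209e+00, -2.85965914e+01,
        1.54639565e-02,  1.25475466e-02,  7.09064329e-05]), 'eef_pos': array([6.74520183e-01, 1.07784848e-05, 2.04931589e-01]), 'tool_rot': array([-2.22062326e+00, -2.22068038e+00,  1.87365543e-03]), 'contact_force': array([0.21226224, 0.12187303, 0.10278076]), 'wrist_torque': array([0.00878298, 0.04438613, 0.02700351]), 'finger_force': 0.0, 'opening': 0.08518227808848558}
scene [[431.72369575866423, 0.0, 316.43479858562586], [0.0, 431.72369575866423, 196.88318217342902], [0.0, 0.0, 1.0]] [[0.6178924479435215, 0.7861913682755693, -0.010585613980791416], [0.4164204265052447, -0.33863850949350655, -0.8437523263832853], [-0.6669354925054989, 0.5169401245183084, -0.5366283224909428]] [-0.3229883929284, -0.1256594686851715, 1.9545081678842444]
side [[515.442274645531, 0.0, 331.71088563757263], [0.0, 515.442274645531, 203.02047533932193], [0.0, 0.0, 1.0]] [[-0.9932858373492878, -0.11563942432964001, -0.003281594434633006], [-0.07367161607857695, 0.6541645499993449, -0.7527557601961777], [0.08919494551651858, -0.7474598752206463, -0.6582917260830802]] [0.517083025102936, 0.08411077244651911, 1.724783111766388]
wrist [[309.70691628693146, 0.0, 322.1529907854224], [0.0, 309.70691628693146, 199.5969255696414], [0.0, 0.0, 1.0]] [[0.9999984934976045, 0.0007973944837898221, -0.0015418056169712714], [0.001255997197483245, -0.945495494517557, 0.3256327568259103], [-0.0011981125002339444, -0.3256342027629157, -0.9454950716515654]] [-0.675018065050424, -0.04284378267326279, 0.3812256795090273]
```

View images.

View pics/scene0.png

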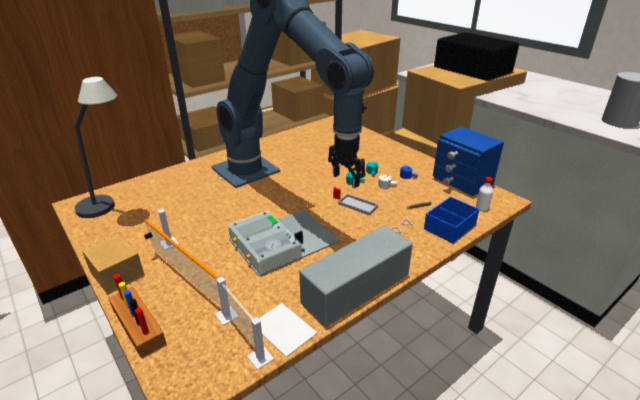

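View pics/side0.png

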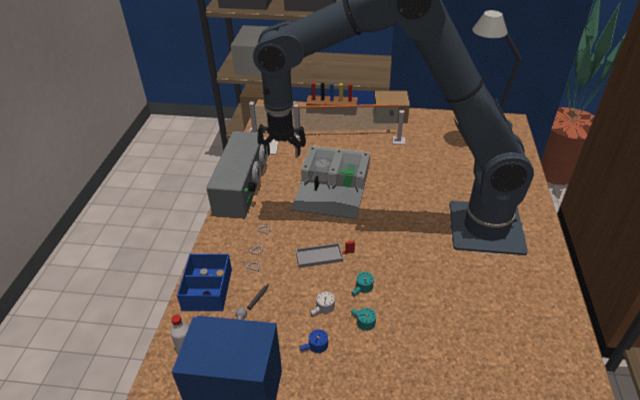

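View pics/wrist0.png

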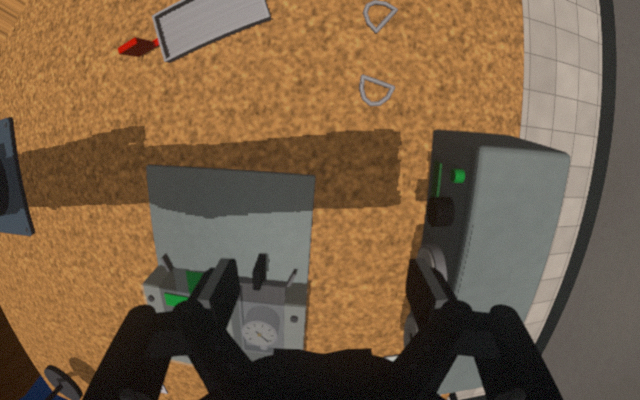

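```bash
cat > h.py <<'E'
import numpy as np,cv2,pickle
from scipy.spatial.transform import Rotation as Ro
def ray(s,u,v,fish):
    K=s['intrinsics']; x=(u-K[0,2])/K[0,0]; y=(v-K[1,2])/K[1,1]
    if fish:
        r=np.hypot(x,y); k=np.tan(r)/r if r>1e-9 else 1; x*=k;y*=k
    return s['R'].T@np.array([x,y,1.])
def cpos(s): return -s['R'].T@s['t']
def atz(s,u,v,z,fish=False):
    d=ray(s,u,v,fish);c=cpos(s); return c+d*(z-c[2])/d[2]
def atdepth(s,u,v,fish=False):
    return cpos(s)+ray(s,u,v,fish)*s['range_z'][int(round(v)),int(round(u))]
def tri(obs):  # [(s,u,v,fish)] least squares point
    A=np.zeros((3,3));b=np.zeros(3)
    for o in obs:
        d=ray(*o);d/=np.linalg.norm(d);P=np.eye(3)-np.outer(d,d);A+=P;b+=P@cpos(o[0])
    return np.linalg.solve(A,b)
def proj(s,X,fish=False):
    c=s['R']@np.asarray(X)+s['t'];K=s['intrinsics']
    r=np.hypot(c[0],c[1])/c[2]; k=(np.arctan(r)/r if r>1e-9 else 1) if fish else 1
    return K[0,0]*k*c[0]/c[2]+K[0,2],K[1,1]*k*c[1]/c[2]+K[1,2]
E
python3 - <<'E'
from h import *
np.set_printoptions(precision=4,suppress=True)
s=pickle.load(open('side0.pkl','rb'));w=pickle.load(open('wrist0.pkl','rb'))
for n,u,v in [('dial',326,299),('neckend',314,311),('tray',320,255),('tl',297,250),('tr',339,246),('br',343,259),('bl',300,265),('fin',350,246),('blue',318,338),('teal',365,280),('teal2',366,317),('vise',258,296),('landing',330,200)]:
    print(n,atdepth(s,u,v),atz(s,u,v,.01))
for n,u,v in [('fin',135,45),('pancorner',155,20),('pc2',167,60),('pc3',270,18),('land1',148,166),('land2',315,176),('mouth l',168,262)]:
    print(n,atdepth(w,u,v,True),atz(w,u,v,.012,True))
for n,s in(('side',s),):
    c=cv2.resize(s['img'][230:360,230:400,::-1],None,fx=4,fy=4,interpolation=cv2.INTER_CUBIC);cv2.imwrite('pics/side0c.png',c)
E
```

```text
dial [0.4916 0.3871 0.0407] [0.4949 0.3631 0.01  ]
neckend [0.5217 0.4186 0.0227] [0.5234 0.4091 0.01  ]
tray [0.5365 0.1844 0.0005] [0.5351 0.1932 0.01  ]
tl [0.61   0.1828 0.013 ] [0.6107 0.1799 0.01  ]
tr [0.4793 0.1536 0.0165] [0.4799 0.1474 0.01  ]
br [0.4622 0.1953 0.0027] [0.4616 0.2019 0.01  ]
bl [0.5905 0.2437 0.0122] [0.5909 0.2418 0.01  ]
fin [0.4431 0.17   0.0375] [0.4449 0.1434 0.01  ]
blue [0.4964 0.5178 0.042 ] [0.5    0.4964 0.01  ]
teal [0.3871 0.304  0.0392] [0.3876 0.2791 0.01  ]
teal2 [0.3756 0.4331 0.0371] [0.3758 0.413  0.01  ]
vise [0.691  0.3799 0.0169] [0.6929 0.3746 0.01  ]
landing [ 0.5354 -0.0749  0.0085] [ 0.5351 -0.0731  0.01  ]
fin [0.4552 0.1625 0.0442] [0.4336 0.1702 0.012 ]
pancorner [0.4663 0.1975 0.0152] [0.4645 0.1985 0.012 ]
pc2 [0.485  0.1414 0.0155] [0.4831 0.142  0.012 ]
pc3 [0.6141 0.1816 0.007 ] [0.615  0.1802 0.012 ]
land1 [0.4391 0.0057 0.0065] [0.4426 0.0068 0.012 ]
land2 [ 0.6662 -0.013   0.0013] [ 0.6664 -0.0102  0.012 ]
mouth l [ 0.4483 -0.1367  0.0149] [ 0.4464 -0.1385  0.012 ]
```

Request:
arm_command([
  [0.667,-0.517,-0.317,0,0,0,1],
  [0.667,-0.517,-0.317,0,0,0,1],
  [0.667,-0.517,-0.317,0,0,0,1],
  [0.667,-0.517,-0.317,0,0,0,1],
  [0.667,-0.517,-0.317,0,0,0,1],
])

```text
t: 0.78
eef_pos: [0.5179, 0.2039, 0.3024]
tool_rot: [-2.215, -2.227, -0.004]
contact_force: [0.0, -0.6, 0.3]
opening: 0.0855
finger_force: 0.0
```

Request:
arm_command([
  [0,0,0,0,0,0,1],
  [0,0,0,0,0,0,1],
])

```text
t: 1.02
eef_pos: [0.5207, 0.1982, 0.3001]
tool_rot: [2.224, 2.218, -0.002]
contact_force: [0.7, 0.1, -0.5]
opening: 0.0853
finger_force: 0.0
```

Run:
```python
from h import *
from rig import readout,cams
s=readout.read_state();print(s['t'],s['eef_pos'],s['tool_rot'],s['joint_velocities'].max())
for n in ['wrist','side','scene']:
    w=cams.snapshot(n);pickle.dump(w,open(n+'1.pkl','wb'))
    if n=='wrist': cv2.imwrite('pics/wrist1.png',cv2.resize(w['img'][:,60:460,::-1],None,fx=1.5,fy=1.5,interpolation=cv2.INTER_CUBIC))
```

```text
1.025 [0.52067092 0.19818933 0.3001042 ] [ 2.22355533  2.21846295 -0.00234486] 0.011596486797782383
```

View pics/wrist1.png

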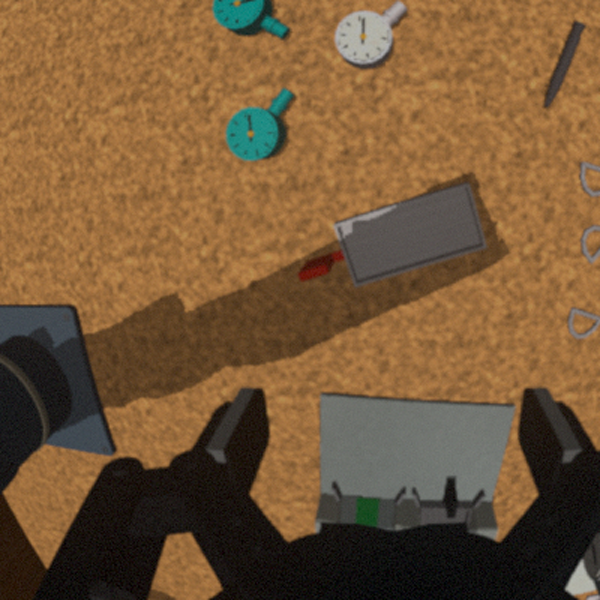

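Run:
```python
from h import *
w=pickle.load(open('wrist1.pkl','rb'));s=pickle.load(open('side1.pkl','rb'))
a=cv2.resize(w['img'][0:195,205:395,::-1],None,fx=3,fy=3,interpolation=cv2.INTER_CUBIC)
b=cv2.resize(s['img'][235:320,290:360,::-1],None,fx=3,fy=3,interpolation=cv2.INTER_CUBIC)
c=cv2.resize(s['img'][140:220,285:375,::-1],None,fx=2.3,fy=2.3,interpolation=cv2.INTER_CUBIC)
im=np.zeros((585,800,3),np.uint8);im[:,:570]=a;im[:255,580:790]=b;im[300:300+c.shape[0],580:580+c.shape[1]]=c
cv2.imwrite('pics/c1.png',im)
```

```text
(no output)
```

View pics/c1.png

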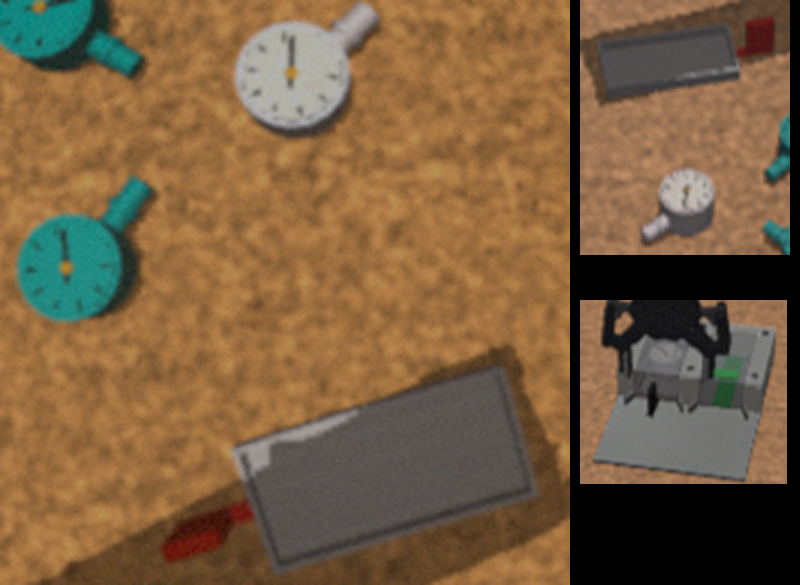

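Run:
```python
from h import *
np.set_printoptions(precision=4,suppress=True)
w=pickle.load(open('wrist1.pkl','rb'));s=pickle.load(open('side1.pkl','rb'))
W=lambda x,y:(w,205+x/3-.33,y/3-.33,True)
S=lambda x,y:(s,290+(x-580)/3-.33,235+y/3-.33,False)
d=tri([W(292,73),S(687,189)]);print('dial',d,atdepth(*W(292,78)),atdepth(*S(687,195)))
n=atz(*W(372,15)[:3],.014,True);print('neck end',n, np.degrees(np.arctan2(*(n-d)[[1,0]])), np.linalg.norm((n-d)[:2]))
print('neck side',atz(*S(645,235)[:3],.014))
P=[(233,446),(503,366),(537,495),(278,572)]
Q=[(738,75),(607,99),(599,40),(733,27)]
for p,q in zip(P,Q): print('tri',tri([W(*p),S(*q)]))
C=np.array([atz(*W(*p)[:3],.016,True) for p in P]);print(C)
c=C.mean(0);x=(C[1]+C[2]-C[0]-C[3]);y=(C[0]+C[1]-C[2]-C[3])
print('tray',c,np.degrees(np.arctan2(x[1],x[0])),np.degrees(np.arctan2(y[1],y[0])),np.linalg.norm(x)/2,np.linalg.norm(y)/2)
CS=np.array([atz(*S(*p)[:3],.016) for p in Q]);print(CS,CS.mean(0))
# depth-based floor
for p in[(385,470)]: print('floor',atdepth(*W(*p)))
print('bench',atdepth(*W(180,300)))
# landing
F=lambda x,y:(w,60+x/1.5-.2,y/1.5-.2,True)
L=[atz(*F(x,y)[:3],.008,True) for x,y in[(321,394),(513,405)]];print('landing front',L,np.linalg.norm(L[0]-L[1]))
c2=lambda x,y:(s,285+(x-580)/2.3-.3,140+(y-300)/2.3-.3,False)
M=[atz(*c2(x,y)[:3],.008) for x,y in[(747,479),(594,461)]];print('side landing front',M,np.linalg.norm(M[0]-M[1]))
print('depth landing',atdepth(*c2(680,440)),atdepth(*F(420,450)))
```

```text
dial [0.4942 0.3843 0.0427] [0.4944 0.3829 0.0388] [0.4934 0.388  0.0386]
neck end [0.531  0.4213 0.014 ] 45.176589078139024 0.0521888065232806
neck side [0.5293 0.4198 0.014 ]
tri [0.4625 0.2061 0.0116]
tri [0.596  0.2453 0.0013]
tri [0.6128 0.1833 0.0224]
tri [0.4791 0.1382 0.0103]
[[0.4623 0.2066 0.016 ]
 [0.5947 0.2465 0.016 ]
 [0.6143 0.1819 0.016 ]
 [0.4832 0.1412 0.016 ]]
tray [0.5386 0.194  0.016 ] 17.0135587726788 107.27598728323643 0.13783977859962335 0.06811321251039144
[[0.4629 0.2105 0.016 ]
 [0.592  0.2583 0.016 ]
 [0.614  0.1773 0.016 ]
 [0.4751 0.1423 0.016 ]] [0.536  0.1971 0.016 ]
floor [0.5378 0.1915 0.003 ]
bench [0.4353 0.2796 0.0015]
landing front [array([0.4372, 0.0082, 0.008 ]), array([ 0.6629, -0.0093,  0.008 ])] 0.22640492555391994
side landing front [array([0.4323, 0.0048, 0.008 ]), array([ 0.6644, -0.0092,  0.008 ])] 0.2324968042729278
depth landing [ 0.5416 -0.073   0.0068] [ 0.5534 -0.0714  0.0094]
```

Request:
arm_command([
  [0.62,-0.09,0.4,0,0,-1,1],
  [0.62,-0.09,0.4,0,0,-1,1],
  [0.62,-0.09,0.4,0,0,-1,1],
  [0.62,-0.09,0.4,0,0,-1,1],
  [0.62,-0.09,0.4,0,0,-1,1],
])

```text
t: 1.8
eef_pos: [0.4915, 0.3874, 0.1782]
tool_rot: [-1.194, -2.903, 0.004]
contact_force: [-0.0, -0.2, -0.5]
opening: 0.0856
finger_force: 0.0
```

Request:
arm_command([
  [0,0,0,0,0,-1,1],
  [0,0,0,0,0,-1,1],
  [0,0,0,0,0,-1,1],
  [0,0,0,0,0,-1,1],
  [0,0,0,0,0,-1,1],
])

```text
t: 2.42
eef_pos: [0.4942, 0.3843, 0.181]
tool_rot: [0.005, 3.141, -0.001]
contact_force: [-0.2, 0.3, -0.3]
opening: 0.0852
finger_force: 0.0
```

Request:
arm_command([
  [0,0,0,0,0,-1,1],
  [0,0,0,0,0,-1,1],
  [0,0,0,0,0,-1,1],
  [0,0,0,0,0,-1,1],
  [0,0,0,0,0,-1,1],
])

```text
t: 3.05
eef_pos: [0.4936, 0.3851, 0.1808]
tool_rot: [1.196, -2.905, 0.0]
contact_force: [0.1, 0.0, -0.8]
opening: 0.0855
finger_force: 0.0
```

```bash
cat >> h.py <<'E'
def go(x,y,z,yaw):
    """numbers for arm_command: world target, yaw (deg) of tool y"""
    from rig import readout
    s=readout.read_state();R=Ro.from_rotvec(s['tool_rot'])
    a=np.radians(yaw);ty=np.array([np.cos(a),np.sin(a),0]);tz=np.array([0,0,-1.]);T=Ro.from_matrix(np.c_[np.cross(ty,tz),ty,tz])
    d=R.inv().apply(np.array([x,y,z])-s['eef_pos'])/.3; r=(R.inv()*T).as_rotvec()/(np.pi/4)
    m=R.as_matrix();print('t',s['t'],'pos',s['eef_pos'].round(4),'yaw',np.degrees(np.arctan2(m[1,1],m[0,1])).round(2),'op',round(s['opening'],4),'F',s['contact_force'].round(1),'grip',s['finger_force'])
    print('row',d.round(3),r.round(3))
E
python3 - <<'E'
from h import *
from rig import readout,cams
go(.494,.384,.06,135.2);print(readout.read_state()['joint_pos'].round(2))
w=cams.snapshot('wrist');pickle.dump(w,open('wrist2.pkl','wb'))
cv2.imwrite('pics/wrist2.png',w['img'][:,:,::-1])
E
```

```text
t 3.05 pos [0.4936 0.3851 0.1808] yaw 134.77 op 0.0855 F [ 0.1  0.  -0.8] grip 0.0
row [ 0.002 -0.003  0.403] [-0.   -0.   -0.01]
[-0.35  0.58 -0.64  1.59  0.38  1.09  1.26]
```

View pics/wrist2.png

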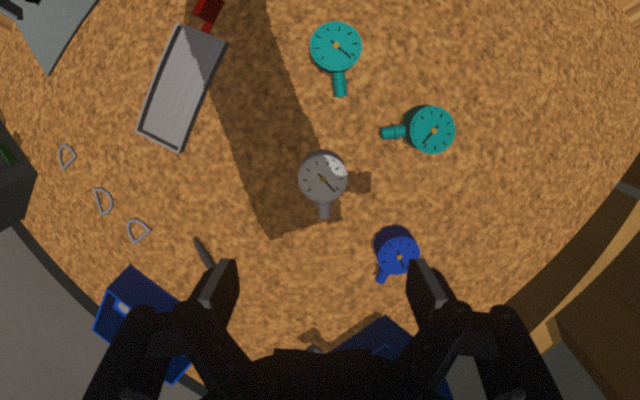

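Run:
```python
from h import *
np.set_printoptions(precision=4,suppress=True)
w=pickle.load(open('wrist2.pkl','rb'));w1=pickle.load(open('wrist1.pkl','rb'))
print('dial',atz(w,322.5,178.5,.038,True),'neck',atz(w,323.5,218,.014,True),'depth',atdepth(w,323,175,True))
print(tri([(w,322.5,178.5,True),(w1,302,24,True)]))
# outline of dial: threshold on height
for n,s in(('w1',w1),('w2',w)):
    pts=[]
    vv,uu=np.mgrid[0:400,0:640]
    K=s['intrinsics'];x=(uu-K[0,2])/K[0,0];y=(vv-K[1,2])/K[1,1];r=np.hypot(x,y)+1e-9;k=np.tan(r)/r
    P=np.stack([x*k,y*k,np.ones_like(x)],-1)*s['range_z'][...,None];X=(P-s['t'])@s['R']
    m=(abs(X[...,2]-.038)<.006)&(np.hypot(X[...,0]-.494,X[...,1]-.385)<.05)
    q=X[m][:,:2];c,rr=cv2.minEnclosingCircle(q.astype(np.float32));print(n,m.sum(),q.mean(0),c,rr,X[m][:,2].mean())
    m=(abs(X[...,2]-.016)<.006)&(np.hypot(X[...,0]-.494,X[...,1]-.385)<.06)&(np.hypot(X[...,0]-.494,X[...,1]-.385)>.03);q=X[m][:,:2].mean(0)-[.494,.385];print('neck',np.degrees(np.arctan2(q[1],q[0])),m.sum())
    m=(X[...,2]>.009)&(X[...,2]<.022)&(np.hypot(X[...,0]-.5386,X[...,1]-.194)<.085)&(X[...,0]>.455)
    print('tray rect',cv2.minAreaRect(X[m][:,:2].astype(np.float32)),m.sum())
```

```text
dial [0.494  0.3855 0.038 ] neck [0.5316 0.4246 0.014 ] depth [0.4907 0.383  0.039 ]
[0.4942 0.3858 0.0367]
w1 1071 [0.4944 0.3844] (0.4943562150001526, 0.3851603865623474) 0.02644052356481552 0.038623654738283476
neck 45.519462562768446 129
tray rect ((0.5316665768623352, 0.19135376811027527), (0.15494360029697418, 0.0699458122253418), 17.27828598022461) 753
w2 1892 [0.4935 0.3847] (0.4939725399017334, 0.3855375647544861) 0.02645609900355339 0.038657615561156475
neck 47.307594876157026 172
tray rect ((0.5316349864006042, 0.19139286875724792), (0.15464794635772705, 0.07041158527135849), 17.60382080078125) 1449
```

Request:
arm_command([
  [0,0,0.4,0,0,0,1],
  [0,0,0.4,0,0,0,1],
  [0,0,0.4,0,0,0,1],
  [0,0,0.4,0,0,0,1],
])

```text
t: 3.6
eef_pos: [0.4937, 0.3872, 0.0629]
tool_rot: [-1.198, 2.902, 0.001]
contact_force: [0.1, 1.1, 0.6]
opening: 0.0855
finger_force: 0.0
```

Request:
arm_command([
  [0,0,0.15,0,0,-0.02,1],
  [0,0,0.15,0,0,-0.02,1],
  [0,0,0.15,0,0,-0.02,1],
])

```text
t: 3.98
eef_pos: [0.4939, 0.3872, 0.0185]
tool_rot: [-1.222, 2.891, 0.002]
contact_force: [-0.8, 0.7, 1.2]
opening: 0.0852
finger_force: 0.0
```

Request:
arm_command([
  [0,0,0,0,0,0,-1],
  [0,0,0,0,0,0,-1],
  [0,0,0,0,0,0,-1],
  [0,0,0,0,0,0,-1],
  [0,0,0,0,0,0,-1],
], newtons=30)

```text
t: 4.6
eef_pos: [0.4928, 0.3861, 0.0158]
tool_rot: [1.225, -2.893, 0.0]
contact_force: [0.2, -0.4, -0.6]
opening: -0.0001
finger_force: 0.0
```

Run:
```python
from h import *
go(.494,.385,.016,135.7)
from rig import cams
w=cams.snapshot('wrist');pickle.dump(w,open('wrist3.pkl','wb'));cv2.imwrite('pics/wrist3.png',w['img'][120:,120:520,::-1])
```

```text
t 4.6 pos [0.4928 0.3861 0.0158] yaw 135.9 op -0.0001 F [ 0.2 -0.4 -0.6] grip 0.0
row [-0.    -0.005 -0.001] [ 0.    -0.     0.004]
```

View pics/wrist3.png

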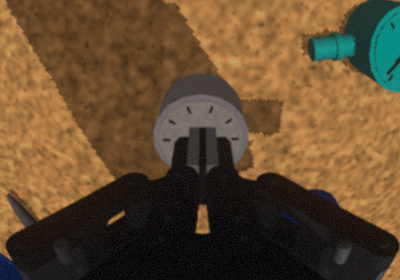

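Run:
```python
from h import *
np.set_printoptions(precision=4,suppress=True)
w=pickle.load(open('wrist3.pkl','rb'))
for n,u,v in [('dial',310,240),('dial2',295,250),('dial3',340,250),('tipL',312,262),('tipR',335,262),('tipmid',323,262),('L',315,290),('case',323,205),('bench',300,330-30)]:
    print(n,atdepth(w,u,v,True))
```

```text
dial [0.49   0.3735 0.0391]
dial2 [0.5001 0.3723 0.0387]
dial3 [0.4828 0.3889 0.0389]
tipL [0.4888 0.3748 0.0615]
tipR [0.4821 0.3831 0.0593]
tipmid [0.4857 0.3788 0.0602]
L [0.4873 0.3759 0.0839]
case [0.475  0.3678 0.0255]
bench [0.4908 0.3717 0.0913]
```

Run:
```python
from h import *
np.set_printoptions(precision=4,suppress=True)
s=w=pickle.load(open('wrist3.pkl','rb'))
for z in (.0158,.03,.04,.05,.06): print(z,proj(w,[.4928,.3861,z],True),proj(w,[.4857,.3788,z],True))
for v in range(236,270,4): print(v,atdepth(w,323,v,True),w['range_z'][v,323])
vv,uu=np.mgrid[0:400,0:640]
K=s['intrinsics'];x=(uu-K[0,2])/K[0,0];y=(vv-K[1,2])/K[1,1];r=np.hypot(x,y)+1e-9;k=np.tan(r)/r
P=np.stack([x*k,y*k,np.ones_like(x)],-1)*s['range_z'][...,None];X=(P-s['t'])@s['R']
m=(abs(X[...,2]-.039)<.003)&(np.hypot(X[...,0]-.494,X[...,1]-.385)<.06)
q=X[m][:,:2];print(cv2.minEnclosingCircle(q.astype(np.float32)),X[m][:,2].std())
from rig import cams
a=cams.snapshot('side');pickle.dump(a,open('side3.pkl','wb'));b=cams.snapshot('scene')
im=np.hstack([cv2.resize(a['img'][250:350,260:380],None,fx=3.3,fy=4,interpolation=cv2.INTER_CUBIC),cv2.resize(b['img'][120:220,330:430],None,fx=4,fy=4,interpolation=cv2.INTER_CUBIC)])
cv2.imwrite('pics/s3.png',im[:,:,::-1])
```

```text
0.0158 (np.float64(322.7730931540887), np.float64(239.2058724424769)) (np.float64(322.8306092768954), np.float64(223.7971103059639))
0.03 (np.float64(322.81910459903054), np.float64(250.32984875195967)) (np.float64(322.8829396923677), np.float64(234.0572991031511))
0.04 (np.float64(322.8553780902863), np.float64(259.1673899813566)) (np.float64(322.92449285024173), np.float64(242.26175506195682))
0.05 (np.float64(322.895337438753), np.float64(268.9741462582491)) (np.float64(322.9705893962584), np.float64(251.42408318309282))
0.06 (np.float64(322.93947463294035), np.float64(279.89550704500186)) (np.float64(323.0219164264461), np.float64(261.70320013022746))
236 [0.4837 0.3768 0.0383] 0.16076083
240 [0.4853 0.3784 0.0386] 0.16128618
244 [0.4867 0.3799 0.039 ] 0.16153556
248 [0.4855 0.3787 0.0468] 0.15361525
252 [0.4854 0.3785 0.0514] 0.14924431
256 [0.4856 0.3787 0.0549] 0.14601143
260 [0.4856 0.3787 0.0586] 0.14245883
264 [0.4852 0.3783 0.0632] 0.13790968
268 [0.4854 0.3784 0.0664] 0.13495949
((0.4938179850578308, 0.38531607389450073), 0.02623426541686058) 0.0007027463392134529
```

View pics/s3.png

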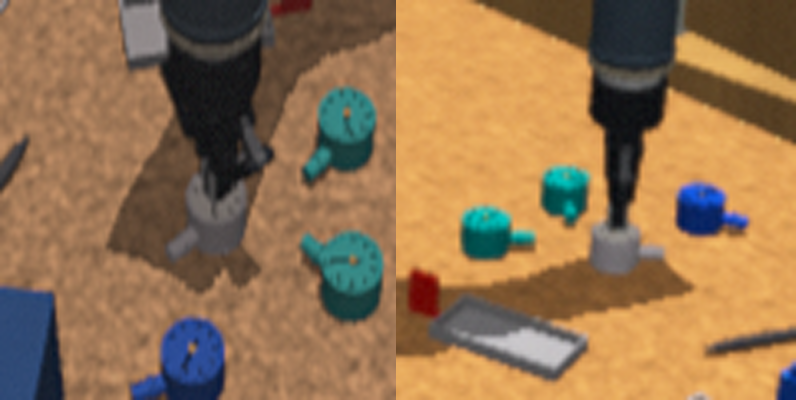

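Request:
arm_command([
  [0,0,0,0,0,0,1],
  [0,0,0,0,0,0,1],
  [0,0,0,0,0,0,1],
  [0,0,0,0,0,0,1],
  [0,0,0,0,0,0,1],
])

```text
t: 5.38
eef_pos: [0.4929, 0.3861, 0.0159]
tool_rot: [-1.225, 2.893, -0.0]
contact_force: [0.1, 0.0, -0.1]
opening: 0.0854
finger_force: 0.0
```

```bash
cat >> h.py <<'E'
def cloud(s,fish=True):
    vv,uu=np.mgrid[0:400,0:640]
    K=s['intrinsics'];x=(uu-K[0,2])/K[0,0];y=(vv-K[1,2])/K[1,1];r=np.hypot(x,y)+1e-9;k=np.tan(r)/r if fish else 1
    P=np.stack([x*k,y*k,np.ones_like(x)],-1)*s['range_z'][...,None];X=(P-s['t'])@s['R'];X[s['range_z']<=0]=np.nan
    return X
def tool(X):
    from rig import readout
    s=readout.read_state();return (X-s['eef_pos'])@Ro.from_rotvec(s['tool_rot']).as_matrix()
E
python3 - <<'E'
from h import *
np.set_printoptions(precision=4,suppress=True)
from rig import cams
go(.494,.385,-.014,135.7)
for n in('wrist','side','scene'):
    s=cams.snapshot(n);T=tool(cloud(s,n=='wrist'))
    m=(abs(T[...,0])<.05)&(abs(T[...,1])<.07)&(T[...,2]<.05)&(T[...,2]>-.2)
    q=T[m];print(n,len(q))
    for lo,hi in((-.07,-.04),(-.04,-.028),(-.028,.028),(.028,.04),(.04,.07)):
        k=(q[:,1]>lo)&(q[:,1]<=hi)
        if k.sum(): 
            z=q[k][:,2]; print(lo,hi,k.sum(),np.histogram(z,bins=np.arange(-.2,.051,.01))[0])
E
```

```text
t 5.375 pos [0.4929 0.3861 0.0159] yaw 135.9 op 0.0854 F [ 0.1  0.  -0.1] grip 0.0
row [ 0.    -0.005  0.1  ] [-0.     0.     0.004]
wrist 60347
-0.07 -0.04 14728 [   0    0    0    0    0    0  160 1161 1301 1127 2335 1017  575  651
  565  368   18    0    0    0    0 5450    0    0    0]
-0.04 -0.028 3939 [   0    0    0    0    0    0    0   82  517  978  167   21    0    0
    0    0    0    0    0    0    0 2174    0    0    0]
-0.028 0.028 22664 [   0    0    0    0    0    0    0 2120 4419 3257  253    0    0    0
    0    0    0 6200  520  675  391 4829    0    0    0]
0.028 0.04 4045 [   0    0    0    0    0    0    0   72  442  959  185   30    0    0
    0    0    0    0    0    0    0 2357    0    0    0]
0.04 0.07 14971 [   0    0    0    0    0    0  166 1168 1339 1122 2372  996  584  646
  547  369   25    0    0  254   83 5300    0    0    0]
side 2157
-0.07 -0.04 375 [  0   0   0   0   0  11   9  14  10   7  18  16  11  20  17  15   2   0
   0   0   3 213   9   0   0]
-0.04 -0.028 56 [ 0  0  0  0  0  0  0  0  2  4  1  0  0  0  0  0  0  0  0  0  1 45  3  0
  0]
-0.028 0.028 802 [ 61  43  27  39  11   3  16  28  19  13   0   0   0   0   0   0   1 178
  50  75  33 199   6   0   0]
0.028 0.04 376 [ 47  38  34  35  23  24  13   7   9  21   4   1   0   0   1   0   0   0
   0   0   2 113   4   0   0]
0.04 0.07 548 [  0   0   0   0   0  42  43  23  20  18  32  12   7  17  13   9   0   0
   0   7   9 282  14   0   0]
scene 798
-0.07 -0.04 208 [ 4  3  2  1  2 10 15 15 10  5  6  3  3 13 15 10  0  0  0  0  1 84  6  0
  0]
-0.04 -0.028 182 [28 22 23 22 21 10  5  1  1  3  0  0  0  0  0  0  0  1  2  5  3 33  2  0
  0]
-0.028 0.028 333 [30 17 14 20 10  0 11 18  3  0  0  0  0  0  0  0  0 25 30 33 34 83  5  0
  0]
0.028 0.04 15 [ 0  0  0  0  0  0  0  0  0  0  0  0  0  0  0  0  0  0  0  0  0 14  1  0
  0]
0.04 0.07 60 [ 0  0  0  0  0  0  0  0  0  0  0  0  0  0  1  7  1  0  0  4  6 38  3  0
  0]
```

Request:
arm_command([
  [0,-0.003,0.095,0,0,0,1],
  [0,-0.003,0.095,0,0,0,1],
  [0,-0.003,0.095,0,0,0,1],
  [0,-0.003,0.095,0,0,0,1],
])

```text
t: 6.02
eef_pos: [0.4939, 0.386, -0.0117]
tool_rot: [-1.225, 2.892, 0.001]
contact_force: [0.5, -0.4, -0.3]
opening: 0.0855
finger_force: 0.0
```

Request:
arm_command([
  [0,0,0,0,0,0,-1],
  [0,0,0,0,0,0,-1],
  [0,0,0,0,0,0,-1],
  [0,0,0,0,0,0,-1],
  [0,0,0,0,0,0,-1],
], newtons=30)

```text
t: 6.65
eef_pos: [0.4937, 0.3856, -0.0119]
tool_rot: [-1.225, 2.892, -0.0]
contact_force: [-1.0, -0.6, 6.5]
opening: 0.0511
finger_force: 30.7
```

Run:
```python
from h import *
from rig import cams
np.set_printoptions(precision=4,suppress=True)
go(.494,.385,-.0135,135.7)
X=cloud(cams.snapshot('wrist'));T=tool(X)
m=(abs(X[...,2]-.039)<.004)&(np.hypot(X[...,0]-.494,X[...,1]-.385)<.03);print('dial in tool',np.nanmean(T[m],0),cv2.minEnclosingCircle(X[m][:,:2].astype(np.float32)))
```

```text
t 6.65 pos [ 0.4937  0.3856 -0.0119] yaw 135.89 op 0.0511 F [-1.  -0.6  6.5] grip 30.70946305990219
row [ 0.001 -0.002  0.005] [-0.     0.001  0.004]
dial in tool [ 0.0028 -0.0004 -0.0506] ((0.49267488718032837, 0.38362717628479004), 0.02949131280183792)
```

Request:
arm_command([
  [0,0,-0.05,0,0,0,-1],
  [0,0,-0.2,0,0,0,-1],
  [0,0,-0.35,0,0,0,-1],
  [0,0,-0.35,0,0,0,-1],
  [0,0,-0.35,0,0,0,-1],
])

```text
t: 7.32
eef_pos: [0.4934, 0.3849, 0.0924]
tool_rot: [1.225, -2.893, 0.001]
contact_force: [-0.2, -0.2, -3.3]
opening: 0.051
finger_force: 32.5
```

Run:
```python
from h import *
go(.5272,.1901,.065,107.4)
```

```text
t 7.325 pos [0.4934 0.3849 0.0924] yaw 135.89 op 0.051 F [-0.2 -0.2 -3.3] grip 32.48987942934036
row [ 0.388 -0.533  0.092] [-0.001 -0.     0.633]
```

Request:
arm_command([
  [0.08,-0.1,0,0,0,0.12,-1],
  [0.18,-0.24,0,0,0,0.28,-1],
  [0.28,-0.38,0,0,0,0.44,-1],
  [0.36,-0.48,0,0,0,0.58,-1],
  [0.388,-0.533,0,0,0,0.633,-1],
])

```text
t: 7.95
eef_pos: [0.5268, 0.1874, 0.0912]
tool_rot: [0.468, -3.104, 0.003]
contact_force: [0.8, 0.7, -2.5]
opening: 0.0506
finger_force: 32.5
```

Request:
arm_command([
  [0,0,0,0,0,0,-1],
  [0,0,0,0,0,0,-1],
])

```text
t: 8.2
eef_pos: [0.5269, 0.1926, 0.0922]
tool_rot: [0.481, -3.104, -0.002]
contact_force: [0.8, 0.3, -2.4]
opening: 0.0511
finger_force: 32.5
```

Run:
```python
from h import *
from rig import cams
go(.5272,.1901,-.006,107.4)
w=cams.snapshot('wrist');s=cams.snapshot('side')
pickle.dump(w,open('wrist4.pkl','wb'))
im=np.zeros((420,800,3),np.uint8);im[:400,:500]=cv2.resize(w['img'][40:280,170:470],(500,400),interpolation=cv2.INTER_CUBIC);im[:400,500:]=cv2.resize(s['img'][180:300,265:355],(300,400),interpolation=cv2.INTER_CUBIC)
cv2.imwrite('pics/p4.png',im[:,:,::-1])
X=cloud(w)
m=(X[...,2]>.009)&(X[...,2]<.022)&(np.hypot(X[...,0]-.5386,X[...,1]-.194)<.085)&(X[...,0]>.455)
print('tray rect',cv2.minAreaRect(X[m][:,:2].astype(np.float32)),m.sum())
```

```text
t 8.2 pos [0.5269 0.1926 0.0922] yaw 107.6 op 0.0511 F [ 0.8  0.3 -2.4] grip 32.519995272159576
row [ 0.001 -0.009  0.327] [ 0.002 -0.     0.004]
tray rect ((0.514255940914154, 0.18614131212234497), (0.09088314324617386, 0.06848698854446411), 17.248472213745117) 1229
```

View pics/p4.png

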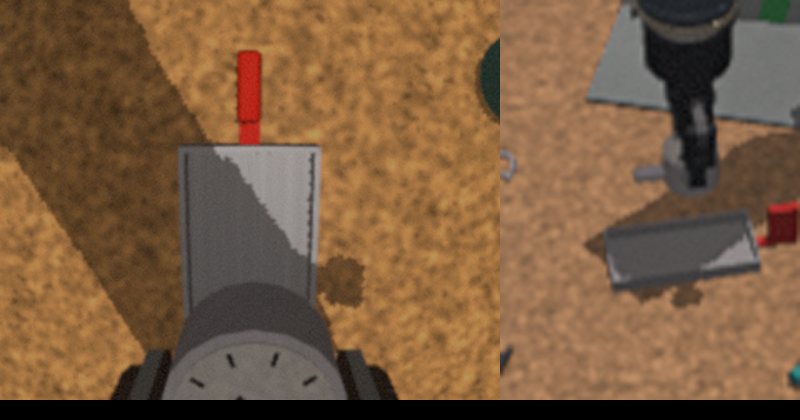

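Request:
arm_command([
  [0.001,-0.009,0.06,0,0,0,-1],
  [0.001,-0.009,0.14,0,0,0,-1],
  [0.001,-0.009,0.22,0,0,0,-1],
  [0.001,-0.009,0.28,0,0,0,-1],
  [0.001,-0.009,0.31,0,0,0,-1],
])

```text
t: 8.93
eef_pos: [0.5272, 0.189, -0.0015]
tool_rot: [0.479, -3.104, -0.001]
contact_force: [-1.1, 0.2, -2.0]
opening: 0.051
finger_force: 32.5
```

Request:
arm_command([
  [0,0,0,0,0,0,-1],
  [0,0,0,0,0,0,-1],
])

```text
t: 9.18
eef_pos: [0.5283, 0.1885, 0.0]
tool_rot: [-0.476, 3.104, 0.001]
contact_force: [0.0, -1.1, -2.5]
opening: 0.0511
finger_force: 32.5
```

Run:
```python
from h import *
from rig import cams
np.set_printoptions(precision=4,suppress=True)
go(.5272,.1901,-.009,107.4)
w=cams.snapshot('wrist');X=cloud(w);T=tool(X)
m=(X[...,2]>.012)&(X[...,2]<.022)&(np.hypot(X[...,0]-.5386,X[...,1]-.194)<.085)&(T[...,0]>.025)&(T[...,0]<.055)
print('tray edges in tool y',np.percentile(T[m][:,1],[.5,99.5]),m.sum())
```

```text
t 9.175 pos [0.5283 0.1885 0.    ] yaw 107.44 op 0.0511 F [ 0.  -1.1 -2.5] grip 32.48353511095047
row [0.002 0.006 0.03 ] [0.    0.001 0.001]
tray edges in tool y [-0.032   0.0359] 872
```

Request:
arm_command([
  [0.002,0.006,0.01,0,0,0,-1],
  [0.002,0.006,0.018,0,0,0,-1],
  [0.002,0.006,0.025,0,0,0,-1],
  [0.002,0.006,0.025,0,0,0,-1],
])

```text
t: 9.72
eef_pos: [0.5267, 0.1894, -0.0083]
tool_rot: [0.476, -3.105, 0.0]
contact_force: [-0.2, 0.4, -2.7]
opening: 0.0506
finger_force: 32.5
```

Request:
arm_command([
  [0,0,0.004,0,0,0,-1],
  [0,0,0.004,0,0,0,-1],
])

```text
t: 9.98
eef_pos: [0.5268, 0.1895, -0.0089]
tool_rot: [-0.475, 3.105, -0.0]
contact_force: [-2.0, -0.1, 3.7]
opening: 0.0508
finger_force: 33.0
```

Request:
arm_command([
  [0,0,0,0,0,0,0.4],
  [0,0,0,0,0,0,0.7],
  [0,0,0,0,0,0,1],
  [0,0,0,0,0,0,1],
  [0,0,0,0,0,0,1],
])

```text
t: 10.6
eef_pos: [0.5268, 0.1895, -0.0093]
tool_rot: [0.476, -3.105, -0.0]
contact_force: [-0.7, -0.1, 0.6]
opening: 0.0853
finger_force: 0.0
```

Request:
arm_command([
  [0,0,-0.1,0,0,0,1],
  [0,0,-0.35,0,0,0,1],
  [0,0,-0.35,0,0,0,1],
  [0,0,-0.35,0,0,0,1],
])

```text
t: 11.1
eef_pos: [0.5273, 0.1894, 0.0963]
tool_rot: [-0.475, 3.104, 0.0]
contact_force: [0.1, -0.3, -0.3]
opening: 0.0854
finger_force: 0.0
```

```bash
cat >> h.py <<'E'
def check(fish_name='wrist',c=(.5387,.1937),r=.13,zt=(.013,.021),z0=0):
    from rig import cams
    s=cams.snapshot(fish_name);X=cloud(s,fish_name=='wrist');T=tool(X);pickle.dump((s,X),open('last.pkl','wb'))
    d=np.hypot(X[...,0]-c[0],X[...,1]-c[1]);g=(d<r)&~((abs(T[...,2]+.1)<.08)&(abs(T[...,0])<.05)) if False else (d<r)
    # dial
    m=g&(X[...,2]>z0+.036)&(X[...,2]<z0+.047)
    C=s['img'].astype(int);red=(C[...,0]>C[...,1]+50)&(C[...,0]>C[...,2]+50)&(abs(C[...,1]-C[...,2])<25)
    q=X[m&~red]; print('dial',cv2.minEnclosingCircle(q[:,:2].astype(np.float32)),len(q),'z',q[:,2].mean(),q[:,2].std()*1000)
    A=np.c_[q[:,:2]-q[:,:2].mean(0),np.ones(len(q))];print('dial slope',np.linalg.lstsq(A,q[:,2],rcond=None)[0])
    m=g&(X[...,2]>z0+zt[0])&(X[...,2]<z0+zt[1])&~red
    print('tray rim',cv2.minAreaRect(X[m][:,:2].astype(np.float32)),m.sum())
    m=g&(X[...,2]>z0+.044)&(X[...,2]<z0+.053)&red
    if m.sum(): print('fin top',X[m].mean(0),m.sum())
    return s,X
E
python3 - <<'E'
from h import *
np.set_printoptions(precision=4,suppress=True)
go(.5387,.1937,.065,107.3)
check()
E
```

```text
t 11.1 pos [0.5273 0.1894 0.0963] yaw 107.39 op 0.0854 F [ 0.1 -0.3 -0.3] grip 0.0
row [-0.04   0.002  0.104] [-0.     0.002  0.002]
dial ((0.4910936951637268, 0.17855119705200195), 0.06382567435503006) 3379 z 0.041685895776906234 1.0224168218148064
dial slope [-0.004  -0.0001  0.0417]
tray rim ((0.5379711985588074, 0.19341880083084106), (0.13971933722496033, 0.06880483031272888), 17.60830307006836) 1812
fin top [0.4449 0.1642 0.0481] 532
```

Request:
arm_command([
  [-0.038,0.002,0.1,0,0,0,1],
  [-0.038,0.002,0.25,0,0,0,1],
  [-0.038,0.002,0.36,0,0,0,1],
  [-0.038,0.002,0.4,0,0,0,1],
  [-0.038,0.002,0.42,0,0,0,1],
])

```text
t: 11.78
eef_pos: [0.5369, 0.1934, -0.0313]
tool_rot: [0.476, -3.104, 0.0]
contact_force: [0.3, -0.0, 0.5]
opening: 0.0852
finger_force: 0.0
```

Run:
```python
from h import *
from rig import cams
np.set_printoptions(precision=4,suppress=True)
go(.5385,.1935,-.0310,107.5)
w=cams.snapshot('wrist');X=cloud(w);T=tool(X)
for sg in(-1,1):
    m=(T[...,1]*sg>.041)&(T[...,1]*sg<.06)&(abs(T[...,0])<.014)&(T[...,2]<-.034)
    z=T[m][:,2];print(sg,m.sum(),np.sort(z)[-8:],'world z',np.sort(X[m][:,2])[:8])
```

```text
t 11.775 pos [ 0.5369  0.1934 -0.0313] yaw 107.43 op 0.0852 F [ 0.3 -0.   0.5] grip 0.0
row [-0.005 -0.001 -0.001] [-0.    -0.002 -0.002]
-1 5491 [-0.0395 -0.0395 -0.0393 -0.0393 -0.0393 -0.0392 -0.039  -0.0386] world z [0.0074 0.0079 0.0081 0.0081 0.0081 0.0081 0.0083 0.0083]
1 5448 [-0.0392 -0.0391 -0.0391 -0.0391 -0.039  -0.0389 -0.0388 -0.0385] world z [0.0073 0.0076 0.0077 0.0078 0.0079 0.0079 0.0079 0.008 ]
```

Request:
arm_command([
  [-0.005,0,-0.003,0,0,0,0.75],
  [-0.005,0,-0.003,0,0,0,0.65],
  [-0.005,0,-0.003,0,0,0,0.3],
  [-0.005,0,-0.003,0,0,0,0.3],
  [-0.005,0,-0.003,0,0,0,0.3],
], newtons=60)

```text
t: 12.45
eef_pos: [0.5397, 0.1941, -0.0279]
tool_rot: [-0.475, 3.103, 0.0]
contact_force: [-1.5, -0.7, 8.9]
opening: 0.0662
finger_force: 66.2
```

Request:
arm_command([
  [0,0,-0.01,0,0,0,0.3],
  [0,0,-0.04,0,0,0,0.3],
  [0,0,-0.08,0,0,0,0.3],
  [0,0,-0.1,0,0,0,0.3],
  [0,0,-0.1,0,0,0,0.3],
])

```text
t: 13.08
eef_pos: [0.5393, 0.194, 0.0013]
tool_rot: [-0.475, 3.104, 0.0]
contact_force: [-0.5, 0.4, -5.9]
opening: 0.0662
finger_force: 68.6
```

Run:
```python
from h import *
np.set_printoptions(precision=4,suppress=True)
go(.5385,.1935,.06,107.5)
s,X=check(z0=.03)
```

```text
t 13.075 pos [0.5393 0.194  0.0013] yaw 107.4 op 0.0662 F [-0.5  0.4 -5.9] grip 68.63023638725281
row [ 0.003 -0.001 -0.196] [ 0.     0.001 -0.002]
dial ((0.4958553612232208, 0.17899151146411896), 0.06795468181371689) 12919 z 0.07074124509502608 1.3084836238940647
dial slope [-0.0118 -0.0044  0.0707]
tray rim ((0.5313757061958313, 0.19164279103279114), (0.12789851427078247, 0.09414859116077423), 17.936321258544922) 5470
fin top [0.4449 0.1645 0.0768] 2848
```

Run:
```python
from h import *
np.set_printoptions(precision=4,suppress=True)
def plane(s,fish,z):
    vv,uu=np.mgrid[0:400,0:640]
    K=s['intrinsics'];x=(uu-K[0,2])/K[0,0];y=(vv-K[1,2])/K[1,1];r=np.hypot(x,y)+1e-9;k=np.tan(r)/r if fish else 1
    d=np.stack([x*k,y*k,np.ones_like(x)],-1)@s['R'];c=cpos(s);return c+d*((z-c[2])/d[...,2])[...,None]
for n in('wrist0','wrist1','side0','side1','scene0','scene1'):
    s=pickle.load(open(n+'.pkl','rb'));f=n.startswith('wrist');P=plane(s,f,.008);X=cloud(s,f)
    C=cv2.cvtColor(s['img'],cv2.COLOR_RGB2HSV).astype(int)
    m=(C[...,1]<90)&(abs(X[...,2]-.008)<.006)&(P[...,0]>.40)&(P[...,0]<.70)&(P[...,1]>-.125)&(P[...,1]<.03)
    m=cv2.morphologyEx(m.astype(np.uint8),cv2.MORPH_OPEN,np.ones((3,3)))>0
    q=P[m][:,:2]
    def fit(ax,lo,hi,side):  # bin along ax, take extreme of the other
        o=1-ax;pt=[]
        for a in np.arange(lo,hi,.006):
            k=q[(q[:,ax]>=a)&(q[:,ax]<a+.006)]
            if len(k)>4: pt.append((k[:,ax].mean(),np.sort(k[:,o])[-2] if side>0 else np.sort(k[:,o])[1]))
        pt=np.array(pt)
        if len(pt)<5:return None
        for _ in range(4):
            p=np.polyfit(pt[:,0],pt[:,1],1);e=abs(np.polyval(p,pt[:,0])-pt[:,1]);pt=pt[e<max(.002,1.5*np.median(e))]
        return np.round([np.degrees(np.arctan(p[0])),np.polyval(p,.55 if ax==0 else -.06)],4).tolist()+[len(pt)]
    print(n,m.sum(),'front y@x=.55',fit(0,.45,.65,1),'left x@y=-.06',fit(1,-.12,0,-1),'right',fit(1,-.12,-.02,1))
    # green strip
    g=(C[...,0]>45)&(C[...,0]<80)&(C[...,1]>120)&(P[...,0]>.42)&(P[...,0]<.58)&(P[...,1]<-.1)&(P[...,1]>-.32)
    if g.sum()>20: print('  green',g.sum(),cv2.minAreaRect(P[g][:,:2].astype(np.float32)))
```

```text
wrist0 13907 front y@x=.55 [-4.6624, -0.0012, 34] left x@y=-.06 [4.7701, 0.4318, 20] right [5.1201, 0.6619, 17]
  green 437 ((0.47396641969680786, -0.22996452450752258), (0.15379522740840912, 0.11394024640321732), 77.30908203125)
wrist1 6711 front y@x=.55 [-4.6967, -0.0, 34] left x@y=-.06 [4.5007, 0.4318, 20] right [4.6243, 0.6609, 17]
  green 308 ((0.5038103461265564, -0.2370925396680832), (0.16154687106609344, 0.14987343549728394), 89.22171020507812)
side0 1422 front y@x=.55 [-5.3093, -0.0014, 18] left x@y=-.06 [3.9169, 0.4361, 14] right [4.5077, 0.6592, 13]
  green 104 ((0.4873737394809723, -0.21053025126457214), (0.04537993296980858, 0.09010494500398636), 5.863706588745117)
side1 1376 front y@x=.55 [-6.0117, -0.0065, 11] left x@y=-.06 [4.3719, 0.4354, 16] right [4.9763, 0.6582, 12]
  green 100 ((0.4833001494407654, -0.21104127168655396), (0.03789277374744415, 0.08999187499284744), 6.395454406738281)
scene0 1160 front y@x=.55 [-4.1156, -0.0086, 19] left x@y=-.06 [2.2563, 0.4385, 7] right [2.5805, 0.6612, 11]
scene1 1170 front y@x=.55 [-4.2236, -0.0086, 21] left x@y=-.06 [6.5875, 0.4375, 11] right [5.894, 0.662, 12]
```

Run:
```python
from h import *
np.set_printoptions(precision=3,suppress=True)
def pose(p,yaw):
    a=np.radians(yaw);ty=np.array([np.cos(a),np.sin(a),0]);tz=np.array([0,0,-1.]);return np.array(p),np.c_[np.cross(ty,tz),ty,tz]
W=[((.5393,.194,.0013),107.4),((.5393,.194,.06),79.4),((.5393,.13,.06),51.4),((.52,.03,.06),23.4),((.4946,-.0626,.05),-4.7)]
for a,b in zip(W,W[1:]):
    p,R=pose(*a);q,S=pose(*b);print((R.T@(q-p))/.3, Ro.from_matrix(R.T@S).as_rotvec()/(np.pi/4))
```

```text
[ 0.     0.    -0.196] [0.    0.    0.622]
[-0.039 -0.21   0.   ] [0.    0.    0.622]
[-0.158 -0.301  0.   ] [0.    0.    0.622]
[-0.25  -0.2    0.033] [0.    0.    0.624]
```

Request:
arm_command([
  [0,0,-0.06,0,0,0.04,0.3],
  [0,0,-0.12,0,0,0.14,0.3],
  [0,0,-0.17,0,0,0.28,0.3],
  [0,0,-0.196,0,0,0.45,0.3],
  [0,0,-0.196,0,0,0.622,0.3],
])

```text
t: 13.75
eef_pos: [0.5393, 0.1944, 0.0611]
tool_rot: [0.298, 3.126, 0.002]
contact_force: [-0.9, -0.2, -5.0]
opening: 0.0658
finger_force: 69.8
```

Request:
arm_command([
  [-0.004,-0.02,0,0,0,0.13,0.3],
  [-0.01,-0.06,0,0,0,0.25,0.3],
  [-0.018,-0.1,0,0,0,0.375,0.3],
  [-0.028,-0.15,0,0,0,0.5,0.3],
  [-0.039,-0.21,0,0,0,0.622,0.3],
])

```text
t: 14.38
eef_pos: [0.5388, 0.1302, 0.0603]
tool_rot: [-1.043, -2.963, -0.002]
contact_force: [0.6, 0.5, -5.8]
opening: 0.066
finger_force: 69.8
```

Request:
arm_command([
  [-0.032,-0.06,0,0,0,0.125,0.3],
  [-0.064,-0.12,0,0,0,0.25,0.3],
  [-0.096,-0.18,0,0,0,0.375,0.3],
  [-0.128,-0.24,0,0,0,0.5,0.3],
  [-0.158,-0.301,0,0,0,0.622,0.3],
])

```text
t: 15.0
eef_pos: [0.5196, 0.0294, 0.0601]
tool_rot: [1.729, 2.623, 0.002]
contact_force: [-0.4, -1.0, -5.6]
opening: 0.0662
finger_force: 69.8
```

Request:
arm_command([
  [-0.06,-0.05,0,0,0,0.15,0.3],
  [-0.13,-0.1,0.01,0,0,0.3,0.3],
  [-0.19,-0.15,0.02,0,0,0.44,0.3],
  [-0.23,-0.185,0.03,0,0,0.55,0.3],
  [-0.25,-0.2,0.033,0,0,0.624,0.3],
])

```text
t: 15.62
eef_pos: [0.4941, -0.0636, 0.0496]
tool_rot: [-2.314, -2.125, -0.0]
contact_force: [0.7, -0.1, -6.2]
opening: 0.0665
finger_force: 69.8
```

Request:
arm_command([
  [0,0,0,0,0,0,0.3],
  [0,0,0,0,0,0,0.3],
])

```text
t: 15.88
eef_pos: [0.4949, -0.062, 0.0496]
tool_rot: [-2.307, -2.132, -0.001]
contact_force: [-1.1, 0.2, -5.5]
opening: 0.0662
finger_force: 69.7
```

Run:
```python
from h import *
from rig import cams
np.set_printoptions(precision=4,suppress=True)
go(.4946,-.0626,-.02,-4.7)
for n in('side','scene','wrist'):
    s=cams.snapshot(n);pickle.dump(s,open(n+'5.pkl','wb'))
    X=cloud(s,n=='wrist');C=s['img'].astype(int)
    red=(C[...,0]>C[...,1]+50)&(C[...,0]>C[...,2]+50)&(abs(C[...,1]-C[...,2])<25)&(np.hypot(X[...,0]-.5,X[...,1])<.12)
    if red.sum()>5: print(n,'red',np.median(X[red],0),red.sum(),np.percentile(X[red][:,2],97))
    T=tool(X);m=(abs(T[...,0])<.08)&(abs(T[...,1])<.03)&(abs(X[...,2]-.122)<.012);print('dial?',m.sum(),np.median(X[m],0))
```

```text
t 15.875 pos [ 0.4949 -0.062   0.0496] yaw -4.51 op 0.0662 F [-1.1  0.2 -5.5] grip 69.74632501602173
row [-0.002 -0.001  0.232] [ 0.    -0.001  0.004]
side red [0.5037 0.0452 0.1193] 43 0.1296623405416268
dial? 149 [ 0.4964 -0.0411  0.1195]
scene red [0.5066 0.0351 0.1024] 76 0.12326724726201677
dial? 40 [ 0.495  -0.0654  0.1184]
wrist red [0.503  0.0334 0.125 ] 3574 0.12654041715634864
dial? 12058 [ 0.4965 -0.043   0.119 ]
```

Request:
arm_command([
  [0,0,0.03,0,0,0,0.3],
  [-0.002,0,0.09,0,0,0,0.3],
  [-0.002,0,0.15,0,0,0,0.3],
  [-0.002,0,0.2,0,0,0,0.3],
  [-0.002,0,0.22,0,0,0,0.3],
])

```text
t: 16.65
eef_pos: [0.4938, -0.0635, -0.0176]
tool_rot: [-2.308, -2.129, 0.002]
contact_force: [-1.0, -1.0, -5.9]
opening: 0.0667
finger_force: 69.7
```

Request:
arm_command([
  [0,0,0.003,0,0,0,0.3],
  [0,0,0.006,0,0,0,0.3],
  [0,0,0.009,0,0,0,0.3],
])

```text
t: 17.02
eef_pos: [0.4947, -0.0636, -0.0188]
tool_rot: [2.309, 2.129, 0.001]
contact_force: [0.3, -0.1, -5.6]
opening: 0.0667
finger_force: 69.7
```

Request:
arm_command([
  [0,0,0.003,0,0,0,0.3],
  [0,0,0.006,0,0,0,0.3],
  [0,0,0.006,0,0,0,0.3],
])

```text
t: 17.4
eef_pos: [0.4946, -0.0636, -0.0199]
tool_rot: [2.309, 2.129, 0.001]
contact_force: [-2.2, 0.5, 11.0]
opening: 0.066
finger_force: 71.8
```

Request:
arm_command([
  [0,0,-0.003,0,0,0,0.6],
  [0,0,-0.003,0,0,0,0.8],
  [0,0,-0.003,0,0,0,1],
  [0,0,-0.003,0,0,0,1],
])

```text
t: 17.9
eef_pos: [0.4944, -0.0636, -0.0201]
tool_rot: [2.309, 2.13, 0.0]
contact_force: [0.8, -0.2, -0.1]
opening: 0.0852
finger_force: 0.0
```

Request:
arm_command([
  [0,0,-0.1,0,0,0,1],
  [0,0,-0.3,0,0,0,1],
  [0,0,-0.5,0,0,0,1],
  [0,0,-0.5,0,0,0,1],
  [0,0,-0.5,0,0,0,1],
])

```text
t: 18.52
eef_pos: [0.4942, -0.0635, 0.1298]
tool_rot: [2.309, 2.13, 0.0]
contact_force: [-0.7, 0.3, -1.2]
opening: 0.0853
finger_force: 0.0
```

Run:
```python
from h import *
from rig import cams
np.set_printoptions(precision=4,suppress=True)
go(.5027,.035,.04,-4.7)
s,X=check(c=(.4946,-.045),r=.115,z0=.008,zt=(.012,.022))
cv2.imwrite('pics/w6.png',cv2.resize(s['img'][60:360,150:480,::-1],None,fx=1.8,fy=1.8,interpolation=cv2.INTER_CUBIC))
```

```text
t 18.525 pos [ 0.4942 -0.0635  0.1298] yaw -4.63 op 0.0853 F [-0.7  0.3 -1.2] grip 0.0
row [0.33  0.002 0.299] [ 0.    -0.     0.002]
dial ((0.49357864260673523, -0.05448971316218376), 0.10613533109426498) 2992 z 0.049695823381207024 1.0504604253517709
dial slope [-0.001   0.0027  0.0497]
tray rim ((0.5004572868347168, -0.07327090203762054), (0.16275529563426971, 0.11123446375131607), 85.40472412109375) 1887
fin top [0.5036 0.0359 0.056 ] 451
```

View pics/w6.png

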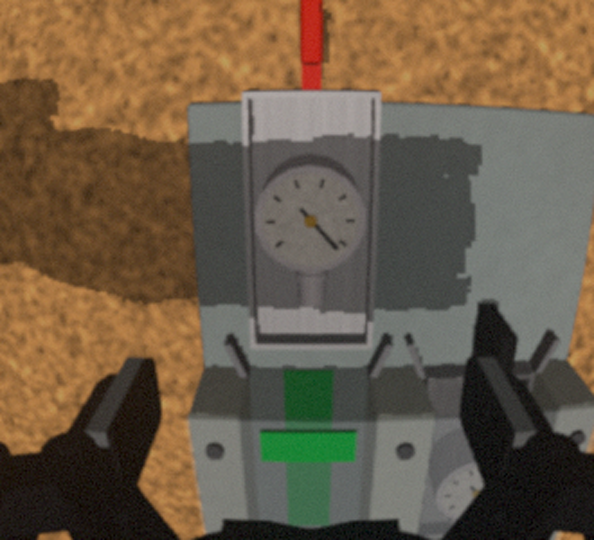

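Run:
```python
from h import *
np.set_printoptions(precision=4,suppress=True)
s,X=pickle.load(open('last.pkl','rb'))
f=lambda x,y,z:atz(s,150+x/1.8-.2,60+y/1.8-.2,z,True)
c=[f(243,92,.024),f(381,92,.024),f(250,348,.024),f(371,348,.024)];print('tray corners',np.array(c))
t=(c[0]+c[1])/2;n=(c[2]+c[3])/2;d=n-t;print('tail',t,'nose',n,'len',np.linalg.norm(d),'yaw',np.degrees(np.arctan2(d[1],d[0])))
print('strip',f(284,372,.008),f(333,372,.008),'mid',(f(284,372,.008)+f(333,372,.008))/2)
print('strip far through roof',(f(287,522,.008)+f(330,522,.008))/2)
print('tag',(f(261,431,.064)+f(355,431,.064))/2,'bolts',f(215,451,.064),f(405,451,.064),f(580,437,.064))
C=s['img'].astype(int)
red=(C[...,0]>C[...,1]+50)&(C[...,0]>C[...,2]+50)&(abs(C[...,1]-C[...,2])<25)&(X[...,2]>.05)&(X[...,2]<.06)&(X[...,1]<.1)&(X[...,1]>-.02)
print('fin',cv2.minAreaRect(X[red][:,:2].astype(np.float32)))
# bay line: origin mouth (.4875,-.1503) yaw -94.66
m=np.array([.4875,-.1503]);a=np.radians(-94.66);ex=np.array([np.cos(a),np.sin(a)]);ey=np.array([-ex[1],ex[0]])
for nm,p in(('tail',t),('nose',n),('strip',(f(284,372,.008)+f(333,372,.008))/2),('tag',(f(261,431,.064)+f(355,431,.064))/2),('bolts',(f(215,451,.064)+f(405,451,.064))/2),('fin',np.r_[X[red].mean(0)])): print(nm,(p[:2]-m)@ex,(p[:2]-m)@ey)
```

```text
tray corners [[ 0.468   0.011   0.024 ]
 [ 0.5351  0.0057  0.024 ]
 [ 0.4558 -0.128   0.024 ]
 [ 0.5235 -0.1335  0.024 ]]
tail [0.5016 0.0083 0.024 ] nose [ 0.4897 -0.1308  0.024 ] len 0.13959727566990401 yaw -94.88019159934896
strip [ 0.4717 -0.1548  0.008 ] [ 0.5013 -0.1571  0.008 ] mid [ 0.4865 -0.1559  0.008 ]
strip far through roof [ 0.4757 -0.2875  0.008 ]
tag [ 0.4861 -0.1585  0.064 ] bolts [ 0.4349 -0.1692  0.064 ] [ 0.537  -0.1774  0.064 ] [ 0.6417 -0.1855  0.064 ]
fin ((0.5035974383354187, 0.03634735569357872), (0.029170062392950058, 0.009243419393897057), 85.35652160644531)
tail -0.1592525276720776 0.0011322752901007857
nose -0.019656282869179427 0.000595794732667995
strip 0.005696352206005883 -0.0005707113157182096
tag 0.00826718296667328 -0.0006960551201227326
bolts 0.023037306503677923 0.00036680249191270117
fin -0.18689358676162432 0.0008825453739747992
```

Request:
arm_command([
  [0.15,0.003,0,0,0,0,1],
  [0.3,0.005,0,0,0,0,1],
  [0.333,0.005,0.1,0,0,0,1],
  [0.333,0.005,0.2,0,0,0,1],
  [0.333,0.005,0.2,0,0,0,1],
])

```text
t: 19.2
eef_pos: [0.5014, 0.0357, 0.0671]
tool_rot: [-2.306, -2.128, 0.009]
contact_force: [-0.7, -0.5, -0.1]
opening: 0.0854
finger_force: 0.0
```

Run:
```python
from h import *
go(.5036,.0361,-.005,-4.7)
```

```text
t 19.2 pos [0.5014 0.0357 0.0671] yaw -4.61 op 0.0854 F [-0.7 -0.5 -0.1] grip 0.0
row [0.002 0.009 0.24 ] [-0.008  0.002  0.002]
```

Request:
arm_command([
  [0,0.002,0.1,0,0,0,1],
  [0,0.003,0.2,0,0,0,1],
  [0,0.003,0.24,0,0,0,1],
  [0,0.003,0.24,0,0,0,1],
])

```text
t: 19.7
eef_pos: [0.5046, 0.0355, -0.0022]
tool_rot: [-2.309, -2.129, 0.002]
contact_force: [-0.2, -0.6, 0.2]
opening: 0.0855
finger_force: 0.0
```

Run:
```python
from h import *
go(.5036,.0361,-.005,-4.7)
```

```text
t 19.7 pos [ 0.5046  0.0355 -0.0022] yaw -4.66 op 0.0855 F [-0.2 -0.6  0.2] grip 0.0
row [ 0.002 -0.003  0.009] [-0.002  0.     0.001]
```

Close on the fin lightly.

Request:
arm_command([
  [0,-0.003,0.003,0,0,0,0.4],
  [0,-0.003,0.003,0,0,0,-0.2],
  [0,-0.003,0.003,0,0,0,-0.6],
  [0,-0.003,0.003,0,0,0,-1],
  [0,-0.003,0.003,0,0,0,-1],
], newtons=25)

```text
t: 20.32
eef_pos: [0.5038, 0.0359, -0.0027]
tool_rot: [-2.31, -2.129, 0.0]
contact_force: [-1.6, 0.9, 5.2]
opening: 0.01
finger_force: 24.9
```

Request:
arm_command([
  [0,0,0,0,0,0,-1],
  [0,0,0,0,0,0,-1],
])

```text
t: 20.58
eef_pos: [0.5038, 0.0359, -0.0027]
tool_rot: [-2.31, -2.129, -0.0]
contact_force: [-1.9, 0.5, 5.7]
opening: 0.0096
finger_force: 24.9
```

Run:
```python
from h import *
go(.5036-.0812*.159,.0361-.9967*.159,-.005,-4.7)
```

```text
t 20.575 pos [ 0.5038  0.0359 -0.0027] yaw -4.65 op 0.0096 F [-1.9  0.5  5.7] grip 24.92036908864975
row [-0.529 -0.001  0.008] [-0.    -0.     0.001]
```

Request:
arm_command([
  [-0.02,-0.001,-0.003,0,0,0,-1],
  [-0.06,-0.002,-0.003,0,0,0,-1],
  [-0.11,-0.003,-0.003,0,0,0,-1],
  [-0.15,-0.003,-0.003,0,0,0,-1],
  [-0.17,-0.003,-0.003,0,0,0,-1],
])

```text
t: 21.2
eef_pos: [0.4986, -0.0164, -0.0022]
tool_rot: [-2.311, -2.128, 0.001]
contact_force: [-1.1, 2.0, -3.4]
opening: 0.0095
finger_force: 24.4
```

Request:
arm_command([
  [-0.03,0,0,0,0,0,-1],
  [-0.07,0,0,0,0,0,-1],
  [-0.11,0,0,0,0,0,-1],
  [-0.15,0,0,0,0,0,-1],
  [-0.17,0,0,0,0,0,-1],
])

```text
t: 21.82
eef_pos: [0.4944, -0.0669, -0.0022]
tool_rot: [-2.311, -2.128, 0.001]
contact_force: [-1.5, 2.7, -3.6]
opening: 0.0096
finger_force: 24.5
```

Run:
```python
from h import *
go(.5036-.0812*.159,.0361-.9967*.159,-.005,-4.7)
from rig import cams
s=cams.snapshot('wrist');X=cloud(s);C=s['img'].astype(int);T=tool(X)
red=(C[...,0]>C[...,1]+50)&(C[...,0]>C[...,2]+50)&(abs(C[...,1]-C[...,2])<25)&(abs(T[...,0])<.05)&(abs(T[...,1])<.03)
print('red in tool',red.sum(),np.nanmedian(T[red],0),np.nanpercentile(T[red],[2,98],axis=0),np.nanmedian(X[red],0))
```

```text
t 21.825 pos [ 0.4944 -0.0669 -0.0022] yaw -4.7 op 0.0096 F [-1.5  2.7 -3.6] grip 24.476961493492126
row [-0.185  0.003  0.01 ] [-0.001  0.    -0.   ]
red in tool 1780 [ 0.01135306  0.00068069 -0.05824858] [[-0.01102668 -0.0037289  -0.05982308]
 [ 0.01686476  0.00526142 -0.02090974]] [ 0.495869   -0.05625228  0.05609392]
```

Request:
arm_command([
  [-0.03,0,0.002,0,0,0,-1],
  [-0.07,0,0.002,0,0,0,-1],
  [-0.11,0,0.002,0,0,0,-1],
  [-0.14,0,0.002,0,0,0,-1],
  [-0.155,0,0.002,0,0,0,-1],
])

```text
t: 22.5
eef_pos: [0.4904, -0.1116, -0.0027]
tool_rot: [-2.307, -2.13, 0.0]
contact_force: [-3.9, 6.8, 1.2]
opening: 0.0095
finger_force: 25.1
```

Request:
arm_command([
  [-0.008,0,0,0,0,0,-1],
  [-0.016,0,0,0,0,0,-1],
  [-0.022,0,0,0,0,0,-1],
  [-0.026,0,0,0,0,0,-1],
])

```text
t: 23.0
eef_pos: [0.4899, -0.1187, -0.0026]
tool_rot: [-2.306, -2.131, 0.0]
contact_force: [-3.6, 6.6, 1.1]
opening: 0.0097
finger_force: 25.1
```

Request:
arm_command([
  [-0.004,0,0,0,0,0,-1],
  [-0.008,0,0,0,0,0,-1],
  [-0.012,0,0,0,0,0,-1],
])

```text
t: 23.38
eef_pos: [0.4896, -0.122, -0.0026]
tool_rot: [-2.306, -2.131, -0.0]
contact_force: [-4.4, 9.8, 2.0]
opening: 0.0099
finger_force: 25.1
```

Request:
arm_command([
  [-0.004,0,0,0,0,0,-1],
  [-0.007,0,0,0,0,0,-1],
])

```text
t: 23.62
eef_pos: [0.4894, -0.1242, -0.0027]
tool_rot: [-2.306, -2.131, 0.0]
contact_force: [-4.3, 6.2, 1.8]
opening: 0.0097
finger_force: 25.1
```

```bash
cat > fin.py <<'E'
from h import *
from rig import cams
np.set_printoptions(precision=4,suppress=True)
go(.4906,-.1224,-.005,-4.7)
s=cams.snapshot('wrist');pickle.dump(s,open('wl.pkl','wb'));X=cloud(s);C=s['img'].astype(int);T=tool(X)
red=(C[...,0]>C[...,1]+50)&(C[...,0]>C[...,2]+50)&(abs(C[...,1]-C[...,2])<25)&(abs(T[...,0])<.05)&(abs(T[...,1])<.03)
print('red in tool',red.sum(),np.nanmedian(T[red],0),np.nanpercentile(T[red],[2,98],axis=0),np.nanmedian(X[red],0))
E
python3 fin.py
```

```text
t 23.625 pos [ 0.4894 -0.1242 -0.0027] yaw -4.52 op 0.0097 F [-4.3  6.2  1.8] grip 25.115055441856384
row [0.006 0.004 0.008] [-0.002 -0.001  0.004]
red in tool 1907 [ 0.0121  0.0007 -0.0582] [[-0.0114 -0.0038 -0.0599]
 [ 0.0164  0.0053 -0.0186]] [ 0.4908 -0.1126  0.0555]
```

Request:
arm_command([
  [-0.004,0,0,0,0,0,-1],
  [-0.008,0,0,0,0,0,-1],
])

```text
t: 23.92
eef_pos: [0.4894, -0.1245, -0.0027]
tool_rot: [-2.303, -2.132, -0.002]
contact_force: [-3.0, 17.2, 3.8]
opening: 0.0097
finger_force: 25.5
```

```bash
python3 fin.py
```

```text
t 23.925 pos [ 0.4894 -0.1245 -0.0027] yaw -4.43 op 0.0097 F [-3.  17.2  3.8] grip 25.466591119766235
row [0.007 0.003 0.008] [-0.002 -0.004  0.006]
red in tool 1893 [ 0.0117  0.0007 -0.0582] [[-0.0114 -0.0038 -0.0599]
 [ 0.0163  0.0053 -0.0193]] [ 0.4909 -0.113   0.0555]
```

Request:
arm_command([
  [0.004,0,0,0,0,0,-1],
  [0.004,0,0,0,0,0,-0.4],
  [0.004,0,0,0,0,0,0.3],
  [0.004,0,0,0,0,0,1],
  [0.004,0,0,0,0,0,1],
])

```text
t: 24.6
eef_pos: [0.49, -0.127, -0.0026]
tool_rot: [2.309, 2.129, 0.0]
contact_force: [0.7, 0.0, 0.4]
opening: 0.0785
finger_force: 0.0
```

Request:
arm_command([
  [0,0,-0.1,0,0,0,1],
  [0,0,-0.3,0,0,0,1],
  [0,0,-0.5,0,0,0,1],
  [0.1,0,-0.6,0,0,0,1],
  [0.3,0,-0.6,0,0,0,1],
])

```text
t: 25.22
eef_pos: [0.4989, -0.0386, 0.1801]
tool_rot: [2.312, 2.12, 0.006]
contact_force: [0.9, 0.7, -1.8]
opening: 0.0856
finger_force: 0.0
```

Request:
arm_command([
  [0,0,0,0,0,0,1],
  [0,0,0,0,0,0,1],
])

```text
t: 25.48
eef_pos: [0.4969, -0.0372, 0.1772]
tool_rot: [2.309, 2.131, -0.001]
contact_force: [-0.3, -0.3, 0.1]
opening: 0.0855
finger_force: 0.0
```

Run:
```python
from h import *
from rig import cams
np.set_printoptions(precision=4,suppress=True)
go(.5,0,.2,-4.7)
m=np.array([.4875,-.1503]);a=np.radians(-94.66);ex=np.array([np.cos(a),np.sin(a)]);ey=np.array([-ex[1],ex[0]])
for n in('wrist','side'):
    s=cams.snapshot(n);pickle.dump(s,open(n+'9.pkl','wb'));X=cloud(s,n=='wrist');C=s['img'].astype(int)
    R=np.stack([(X[...,:2]-m)@ex,(X[...,:2]-m)@ey,X[...,2]],-1)
    reg=(abs(R[...,0]+.03)<.05)&(R[...,2]<.065)
    red=reg&(C[...,0]>C[...,1]+50)&(C[...,0]>C[...,2]+50)&(abs(C[...,1]-C[...,2])<25)&(R[...,2]>.05)&(abs(R[...,1])<.03)
    blk=reg&(C.max(-1)<60)&(R[...,2]>.05)&(abs(R[...,1]-.104)<.02)
    for nm,k in(('red',red),('black',blk)):
        if k.sum()>5: print(n,nm,k.sum(),np.nanmedian(R[k],0),np.nanpercentile(R[k],[3,97],axis=0),cv2.minAreaRect(R[k][:,:2].astype(np.float32)))
```

```text
t 25.475 pos [ 0.4969 -0.0372  0.1772] yaw -4.6 op 0.0855 F [-0.3 -0.3  0.1] grip 0.0
row [ 0.125  0.    -0.076] [-0.     0.001  0.002]
wrist red 189 [-0.0288 -0.0002  0.0561] [[-0.0415 -0.0035  0.0545]
 [-0.0139  0.0042  0.0574]] ((-0.027742570266127586, 0.0003480571322143078), (0.028835084289312363, 0.007703784853219986), 0.06199784204363823)
wrist black 114 [-0.0364  0.1013  0.0554] [[-0.0421  0.0977  0.0503]
 [-0.0208  0.1062  0.0571]] ((-0.028444688767194748, 0.10210303962230682), (0.028399541974067688, 0.009200479835271835), 0.07431089133024216)
side red 17 [-0.0334  0.0002  0.0557] [[-0.0461 -0.0034  0.052 ]
 [-0.015   0.0053  0.0598]] ((-0.02880195714533329, 0.0009513548575341702), (0.03449982404708862, 0.007135722786188126), 10.185245513916016)
side black 17 [-0.0292  0.1029  0.0571] [[-0.0441  0.0993  0.0514]
 [-0.0152  0.107   0.0612]] ((-0.029575692489743233, 0.1036798432469368), (0.029070531949400902, 0.008454719558358192), 1.8501266241073608)
```

```bash
python3 -c "
from rig import job
print(job.job_done())"
```

```text
the job is handed in; nothing more can be done
None
```

The gauge body is lying flat in the red-handled tray, and the tray is slid home against the stop in the green-tagged bay (fin within about 1 mm of the full tray's), let go; the job is handed in, but no verdict was shown and I did not re-measure the gauge after the slide.

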